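Load the filter stack and set the lamp

ROBOT

A 6-joint arm with a two-finger parallel gripper is mounted at the origin on the work surface. World frame = base frame: x ahead of the robot, y to its left, z up, the work surface at z = 0. Lengths are in m, angles in rad, forces in N, time in s.
With the tool pointing down it reaches from about 0.35 to 0.775 m from the base axis. Payload 7.3 kg.
Tool frame: the origin (TCP) lies midway between the tips of the shut fingers; the grasp point (between the pads) lies grasp_offset behind it (grasp_offset is the distance from the TCP to the grasp point, in m); z points along the fingers, y is the line along which they close (so a half turn about z gives the same grasp; the last joint's range is limited). The gripper opens to 92 mm and grips with 3 to 60 N. Pads are 19 mm wide; open, the fingers measure 130 mm over their backs; the gripper's body (75 mm by 190 mm) begins 47 mm behind the grasp point.
Start: joints at [0.96, 0.342, 1.524, -0, 1.275, -0.146], TCP at [0.235, 0.469, 0.227] pointing down, gripper open.
Joint ranges: [-2.53, 2.53], [-0.77, 2.02], [0.04, 2.7], [-1, 4.14], [0.28, 2.66], [-3.11, 3.11]. Speed limits (rad/s): [2.57, 2.57, 3.14, 3.14, 3.14, 3.14].

INTERFACE

Orientations are given as [roll, pitch, yaw] about the fixed x, y, z axes, in that order (R = Rz(yaw) Ry(pitch) Rx(roll)).
In Python, from cell import * gives the robot as it stands.
- The arm moves only by the tool step_arm, never from a script. Its argument "plan" is a list of rows, each a list of 5 numbers: the closure, from -1 (fully open) to 1 (shut), then the shift along the tool's x, y, z in m, then the turn about the tool's z in rad. In form: [[hand, x, y, z, twist], ...]. A call has 1 to 20 rows; each row is the pose to reach, as a shift and turn from the pose commanded when the call began, along the tool's axes at that moment; what a row does not reach only later rows make up. A row lasts 1/8 s, in which the tool goes at most 62.5 mm and 10.7 degrees, less where a joint would pass 70% of its speed; a pose out of reach is approached as far as the arm can. A call with a gripper value outside its range is refused whole. The fingers move at their own pace and stop on an object; "grip_force" is the grip in N (left out, the last holds). Time passes only in rows, so rows that repeat a pose let the fingers close. It gives the time, the measured TCP pose, the force, the opening and the grip force at its end, in the units of the state.
- observe(): the state, without advancing time (a new reading comes with each control period).
- read_camera(name): name is "scene" or "top" or "wrist"; returns a dict with "img" (420x560x3 uint8, red, green, blue), "range_z" (420x560 float32, m along the optical axis (not along the pixel's ray), 0 where there is no reading), "fx", "fy", "cx", "cy" (pixels), "k1" (the pictures are not rectified: a ray, as slopes to the right and down, at radius r is drawn at 1 + k1 r^2 times it, then the intrinsics apply), "R" (3x3) and "t" (3): a world point X has camera coordinates R X + t; the wrist camera has in their place "T_tool_cam" (4x4, takes a point from camera to tool coordinates, whose origin is the TCP and whose axes are the flange's). Camera axes: x right, y down, z forward; pixel columns grow to the right and rows downward; lengths in m; the calibration is good to about 2 mm. A picture is of the moment at which its call begins: read the wrist's pose just before it.
- hand_in(): hands the job in; it is judged then, once.
The state is a dict: "time": time; "qpos": joint angles; "qvel": joint speeds; "joint_efforts": joint torques, N m; "tool_pos": TCP position; "tool_rot": TCP orientation; "contact_force": force on the tool from outside, world axes, zero at the start; "torque": the same for the moment, N m; "opening": finger opening in m; "grip_force": force on a finger pad.
Only numpy, scipy, OpenCV 4.12 (cv2) and the standard library are available. Lean on these libraries where they do the work, as an engineer would, in place of code of your own. Each camera call takes 0.05 s, during which the arm holds its last target. There are 200 camera calls.

TASK

Take the dust cap off the upright lens tube and lay it in the open drawer, and drop every filter ring lying on the bench into the tube so that they lie flat on one another in one column. Once all the rings are in, turn the lamp controller's dial clockwise until its white pointer line stands at the black marker wedge. Leave the drawer fully shut with the cap inside, and leave the other small things that stand among the rings, and the steel dish, where they are.

Things in the scene. Friction and masses are not known exactly. Their poses are not given: they have to be found in the camera images.
- stand: Fixed stand: plate 90 x 90 x 8 mm carrying an upright grey lens tube, 50 mm outside, bore 42 mm, smooth inside: rings slide easily. The bore's floor is 8 mm above the table; its top 6 mm flares from 42 to 52 mm (outside 57); the rim is 68 mm above the table. Room for five rings. Origin: centre of the underside, on the tube's axis; z up. Left or right of the lamp controller.
- mouth (a point): Centre of the lens tube's mouth, on its axis at rim height (68 mm above the table); z up.
- cap: White plastic dust cap, loose: disc 54 mm across and 14 mm thick, with a spigot 39 mm across and 5 mm long below it; about 30 g. At the start it lies on the tube's rim with the spigot in the mouth (not tight, it just lifts off) and shuts the tube. Origin: centre of the disc's underside, where the spigot begins; z up out of the disc.
- cab: Low grey drawer cabinet 200 (x) x 220 (y) x 85 mm high, fixed; its single drawer slides out of the front, along the cabinet's -x, towards the robot. Origin: centre of the underside.
- cab_drawer0 (a joint): How far the drawer is pulled out, in m: 0 is fully shut, largest 0.133; it starts 0.10 to 0.125 open. Slides with about 1 N of friction, stays where it is left, stops hard at 0.
- cab_drawer0_handle (a point): Middle of the drawer's horizontal bar handle (110 mm long across the cabinet, about 10 mm thick), about 47 mm above the table, 35 mm before the drawer's front panel, which reaches about 73 mm above the table. Moves with the drawer; its axes are the cabinet's. Pushing the bar towards +x shuts the drawer.
- tray (a point): Centre of the drawer's inner floor, 22 mm above the table; inside the drawer measures 155 mm (x) by 178 mm (y), with walls 41 mm high. Moves with the drawer; its axes are the cabinet's. The part deeper than the opening lies under the cabinet's top.
- lamp: White lamp controller 120 x 130 x 45 mm high, fixed, with a round dial scale on its top. Origin: centre of the underside, under the dial's axis.
- dial (a joint): Angle of the dial knob, rad, growing clockwise seen from above, 0 to 6.28; starts between 0 and 0.5. Friction about 0.03 N m, no spring, no detents; it stays where it is left.
- dial_grip (a point): On the dial knob's axis, 82 mm above the table: the height to grip. The knob has an upright black bar grip 42 mm long and 14 mm thick from 57 to 89 mm above the table, over a round skirt 44 mm across. Turns with the knob: its x axis runs along the bar; the bar's white line (the pointer) is at its -x end.
- pointer (a point): Imaginary point 40 mm out from the knob's axis in the direction of the knob's white pointer line, 82 mm above the table; circles with the knob.
- marker: Black wedge, 20 mm long and 5 mm wide, fixed at the edge of the dial's tick scale on the controller's top, pointing at the knob: the setting wanted. Always reached by turning clockwise from the start by 0.7 to 2.7 rad. Origin: on the knob's axis, 45 mm above the table; the wedge lies along its -x.
- mark (a point): Point on the marker wedge, 40 mm from the knob's axis, 46 mm above the table. The dial is set when the pointer point is straight above it.
- ring1: Mounted filter: a bare aluminium ring with a clear glass window, 40 mm across, 10 mm thick, flat both sides, both sides alike, about 30 g; lies flat on the table. Three to five of them are present (ring1 to ring5; an absent one has no pose). Origin: its centre, 5 mm above what it lies on; z along its axis.
- ring2: Mounted filter: a bare aluminium ring with a clear glass window, 40 mm across, 10 mm thick, flat both sides, both sides alike, about 30 g; lies flat on the table. Three to five of them are present (ring1 to ring5; an absent one has no pose). Origin: its centre, 5 mm above what it lies on; z along its axis.
- ring3: Mounted filter: a bare aluminium ring with a clear glass window, 40 mm across, 10 mm thick, flat both sides, both sides alike, about 30 g; lies flat on the table. Three to five of them are present (ring1 to ring5; an absent one has no pose). Origin: its centre, 5 mm above what it lies on; z along its axis.
- ring4: Mounted filter: a bare aluminium ring with a clear glass window, 40 mm across, 10 mm thick, flat both sides, both sides alike, about 30 g; lies flat on the table. Three to five of them are present (ring1 to ring5; an absent one has no pose). Origin: its centre, 5 mm above what it lies on; z along its axis.
- ring5: Mounted filter: a bare aluminium ring with a clear glass window, 40 mm across, 10 mm thick, flat both sides, both sides alike, about 30 g; lies flat on the table. Three to five of them are present (ring1 to ring5; an absent one has no pose). Origin: its centre, 5 mm above what it lies on; z along its axis.
- jar: Bystander: squat amber glass jar with a black lid, 34 mm across, 30 mm tall, upright. Origin: centre of its underside. Leave alone.
- clamp: Bystander: dark steel post clamp 36 x 26 x 30 mm high with a brass screw sticking out 12 mm at +y. Origin: centre of its underside. Leave alone.
- magnet_foot: Bystander: steel magnetic foot 32 mm across with a 13 mm stub, 36 mm tall. Origin: centre of its underside. Leave alone.
- parts_dish: Bystander: steel dish 70 mm across, 25 mm high, to the right. Leave alone.
There are look-alikes about, which are no part of the job. What is shaped like the stand but blue, red or yellow is not meant.

How it is judged:
On the way, in this order (a step that is already met when the one before it is completed fails the run):
1. every filter ring that is present lies flat inside the lens tube (horizontal distance between each of ring1, ring2, ring3, ring4, ring5 and mouth below 0.004 m and z of each of ring1, ring2, ring3, ring4, ring5 in the frame of mouth below -0.008 m and angle between the z axis of each of ring1, ring2, ring3, ring4, ring5 and the z axis of stand, either way round below 0.1 rad), for 0.2 s.
2. with the rings in, the dial's pointer is turned to the marker (horizontal distance between pointer and mark below 0.0045 m), for 0.2 s.
At the end, for the whole second after the job is handed in: Every ring present lies in the tube, flat (within 0.1 rad), its centre within 4 mm of the tube's axis and at least 8 mm below the rim; the dial's pointer is within 6 degrees of the marker (4.5 mm at 40 mm radius); the cap lies inside the drawer; the drawer is shut to within 5 mm; all at rest (all of step 1 and linear speed of each of ring1, ring2, ring3, ring4, ring5, cap below 0.02 m/s and horizontal distance between pointer and mark below 0.0045 m and value of joint cab_drawer0 below 0.005 m and x of cap in the frame of tray between -0.075 and 0.075 m and y of cap in the frame of tray between -0.088 and 0.088 m and z of cap in the frame of tray between -0.01 and 0.045 m); the robot touches nothing.
It fails at once if a bystander is carried off, swept aside by more than 60 mm, or knocked over (distance of any of jar, clamp, magnet_foot, parts_dish from where it was at the start of the episode above 0.06 m or angle between any of jar, clamp, magnet_foot, parts_dish's own z axis and vertical above 1 rad).
Of ring1, ring2, ring3, ring4, ring5 only 3 to 5 are there at a start; the rules pass over those that are not, and their reading is None.
At some moment in a run one of ring1, ring2, ring3, ring4, ring5 may be knocked a few centimetres aside while the robot is not near it.
It also fails if it takes over 210 s, if anything falls off the work surface, if the arm or the gripper's body presses on something with over 40 N, if the wrist force passes 120 N, or if a joint passes its speed limit or range.

## Working session

There is one attempt and no reset: what is moved stays moved. The work goes in short steps, Python scripts to look and compute and a tool call to move; the robot and the scene stay as the last step left them, time stands still between calls to the robot, and variables do not carry over. Pictures are saved under pics/ and viewed, at most 14 in all, crops included, and the job is handed in when it is done.

Besides the shell and the picture viewer there is one more tool, called after "Call:" as name(argument=value, ...), one argument or row to a line, values as JSON. step_arm: Moves the arm, as the interface text tells. Its arguments: {"type":"object","properties":{"plan":{"type":"array","items":{"type":"array","items":{"type":"number"}}},"grip_force":{"type":"number"}},"required":["plan"]}

```bash
mkdir -p pics; cat > h.py <<'E'
from cell import *
import numpy as np, cv2
from scipy.spatial.transform import Rotation as Ro
def cloud(name):
    s=observe(); c=read_camera(name); z=c["range_z"]
    v,u=np.mgrid[0:420,0:560].astype(float)
    xd=(u-c["cx"])/c["fx"]; yd=(v-c["cy"])/c["fy"]; x,y=xd.copy(),yd.copy()
    for _ in range(8):
        f=1+c["k1"]*(x*x+y*y); x,y=xd/f,yd/f
    P=np.stack([x*z,y*z,z],-1)
    if name=="wrist":
        T=c["T_tool_cam"]; P=P@T[:3,:3].T+T[:3,3]
        R=Ro.from_euler('xyz',s["tool_rot"]).as_matrix(); P=P@R.T+np.array(s["tool_pos"])
    else: P=(P-c["t"])@c["R"]
    P[z==0]=np.nan
    return c["img"],P
def save(n,img): cv2.imwrite(f"pics/{n}.png",img[...,::-1])
E
python3 - <<'E'
from h import *
s=observe(); print(s)
for n in("top","scene"):
    i,P=cloud(n); save(n+"0",i); np.save(n+"0.npy",P)
import cell; print([k for k in dir(cell) if not k.startswith('_')])
E
```

```text
{'time': 0.0, 'qpos': array([ 9.59972262e-01,  3.42695379e-01,  1.52503861e+00,  2.44449094e-05,
        1.27541790e+00, -1.46033291e-01]), 'qvel': array([-3.76155124e-04,  2.82074662e-06, -5.63226971e-04, -8.75763878e-04,
        1.11547223e-03, -1.94077613e-04]), 'joint_efforts': array([ 5.19880396e-04, -4.31249607e+01, -2.44216543e+01,  7.18782982e-02,
        5.59766893e-02, -1.18896996e-04]), 'tool_pos': array([0.23506772, 0.46896106, 0.22605163]), 'tool_rot': array([-3.14005342e+00, -2.50018024e-04,  2.67679455e+00]), 'contact_force': array([ 0.12857433,  0.86660904, -0.6759842 ]), 'torque': array([-0.00788716, -0.04823161,  0.01916363]), 'grip_force': 0.0, 'opening': 0.09153272386657098}
['IKError', 'grasp_offset', 'hand_in', 'observe', 'read_camera']
```

View pics/top0.png

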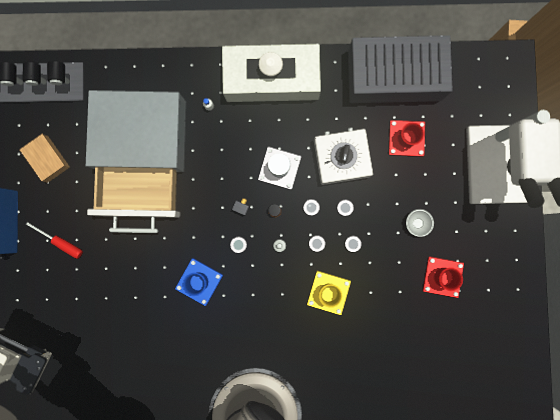

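View pics/scene0.png

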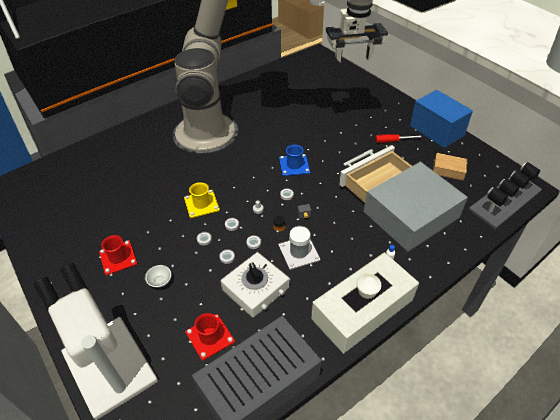

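The top view shows the stand with its cap at (279,167) and the dial at (344,155). There are five rings, at (311,207), (345,208), (317,243), (353,243) and (238,244). The bystanders are the jar (275,210), clamp (240,207), foot (280,245) and dish (419,223). The drawer is open, with its handle at (134,230).

```bash
python3 - <<'E'
from h import *
print(grasp_offset)
img=cv2.imread("pics/top0.png")[...,::-1]; P=np.load("top0.npy")
for n,(u,v) in dict(cap=(279,165),r1=(311,207),r2=(345,208),r3=(317,243),r4=(353,243),r5=(238,244),jar=(275,210),clamp=(240,207),foot=(280,245),dish=(419,223),dial=(344,155),handle=(134,230),panel=(134,212),trayfloor=(134,190),cabtop=(134,130)).items():
    r=14; Q=P[v-r:v+r+1,u-r:u+r+1].reshape(-1,3)
    c=P[v,u]
    lo,hi=(0.006,0.05) if n not in('cap','dial','dish') else ((0.07,0.1) if n=='cap' else (0.055,0.12) if n=='dial' else (.01,.05))
    m=(Q[:,2]>lo)&(Q[:,2]<hi)
    q=Q[m]
    print(n,c.round(3), m.sum(), ((q.min(0)+q.max(0))/2).round(4) if len(q) else'', (q.max(0)-q.min(0)).round(3) if len(q) else '')
g=P[:,:,2]; m=(g>.083-.006)&(g<.092)&(np.arange(560)[None]<200)
q=P[m][:,:2].astype(np.float32); print('cab',cv2.minAreaRect(q))
m=(g>.035)&(g<.055); m[:218]=0;m[236:]=0;m[:,:100]=0;m[:,160:]=0
q=P[m]; print('handle',cv2.minAreaRect(q[:,:2].astype(np.float32)),q[:,2].mean())
m=(g>.06)&(g<.08);m[:200]=0;m[222:]=0;m[:,200:]=0
q=P[m]; print('panel',cv2.minAreaRect(q[:,:2].astype(np.float32)))
c=img[120:190,305:385]
save("dial0",cv2.resize(c,None,fx=8,fy=8,interpolation=cv2.INTER_CUBIC))
E
```

```text
0.0188
cap [ 0.619 -0.074  0.08 ] 387 [ 0.6223 -0.0726  0.0806] [0.054 0.051 0.02 ]
r1 [ 0.519 -0.152  0.009] 176 [ 0.5224 -0.1487  0.011 ] [0.066 0.065 0.01 ]
r2 [ 0.516 -0.24   0.001] 159 [ 0.5144 -0.2389  0.0111] [0.058 0.072 0.01 ]
r3 [ 0.427 -0.166  0.008] 181 [ 0.4222 -0.1634  0.0106] [0.06  0.067 0.009]
r4 [ 0.425 -0.258  0.004] 163 [ 0.4207 -0.2496  0.012 ] [0.04  0.052 0.012]
r5 [0.429 0.036 0.006] 182 [0.4286 0.0356 0.0118] [0.07  0.072 0.011]
jar [ 0.513 -0.061  0.026] 133 [ 0.5239 -0.0618  0.021 ] [0.052 0.048 0.03 ]
clamp [0.522 0.027 0.029] 187 [0.5272 0.0307 0.0207] [0.064 0.059 0.029]
foot [ 0.425 -0.072  0.032] 120 [ 0.4281 -0.0672  0.0229] [0.039 0.053 0.033]
dish [ 0.473 -0.427  0.01 ] 430 [ 0.4727 -0.4233  0.0203] [0.066 0.067 0.02 ]
dial [ 0.639 -0.232  0.088] 261 [ 0.6481 -0.235   0.0748] [0.058 0.054 0.04 ]
handle [0.469 0.288 0.049] 56 [0.4723 0.2943 0.028 ] [0.066 0.081 0.044]
panel [0.512 0.28  0.077] 306 [0.5213 0.2972 0.0278] [0.061 0.075 0.044]
trayfloor [0.571 0.295 0.027] 837 [0.5713 0.2959 0.0231] [0.073 0.075 0.018]
cabtop [0.712 0.277 0.084] 0  
cab ((0.6531147360801697, 0.38569867610931396), (0.4644477963447571, 0.4354362189769745), 0.19100694358348846)
handle ((0.4817158579826355, 0.29106229543685913), (0.11968937516212463, 0.03482236713171005), 88.7826156616211) 0.05071762329546672
panel ((0.524957537651062, 0.39327067136764526), (0.051818352192640305, 0.42048758268356323), 0.5097813606262207)
```

View pics/dial0.png

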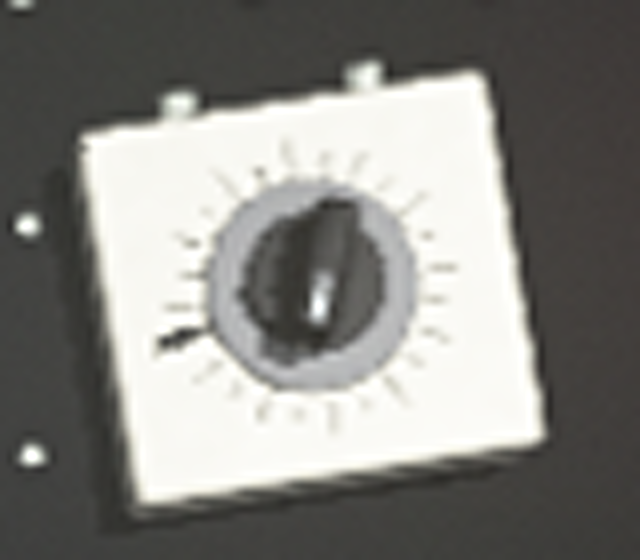

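The pointer line faces the robot, at about (320,300) in the crop. The marker wedge is on the left at (180,340), so the clockwise turn is about 1.2 rad. Next I move above the cap to look from close by.

```bash
cat >> h.py <<'E'
def to(x,y,z,yaw=None):
    s=observe(); r=s["tool_rot"]; R=Ro.from_euler('xyz',r).as_matrix()
    d=R.T@(np.array([x,y,z])-s["tool_pos"]); tw=0 if yaw is None else -((yaw-r[2]+np.pi)%(2*np.pi)-np.pi)
    print("shift",d.round(4),"twist",round(tw,3))
E
python3 -c "
from h import *
to(.60,-.1,.25,np.pi)"
```

```text
shift [-0.5812 -0.3451 -0.0235] twist -0.465
```

Call:
step_arm(
  plan=[
    [-1,-0.581,-0.345,-0.0235,-0.465],
    [-1,-0.581,-0.345,-0.0235,-0.465],
    [-1,-0.581,-0.345,-0.0235,-0.465],
    [-1,-0.581,-0.345,-0.0235,-0.465],
    [-1,-0.581,-0.345,-0.0235,-0.465],
    [-1,-0.581,-0.345,-0.0235,-0.465],
    [-1,-0.581,-0.345,-0.0235,-0.465],
    [-1,-0.581,-0.345,-0.0235,-0.465],
    [-1,-0.581,-0.345,-0.0235,-0.465],
    [-1,-0.581,-0.345,-0.0235,-0.465],
    [-1,-0.581,-0.345,-0.0235,-0.465],
    [-1,-0.581,-0.345,-0.0235,-0.465],
    [-1,-0.581,-0.345,-0.0235,-0.465],
    [-1,-0.581,-0.345,-0.0235,-0.465],
  ],
)

```text
time: 1.85
tool_pos: [0.5995, -0.0983, 0.2503]
tool_rot: [3.141, -0.0, -3.14]
contact_force: [-0.1, -0.5, 1.0]
opening: 0.0917
grip_force: 0.0
```

```bash
python3 - <<'E'
from h import *
i,P=cloud("wrist"); save("w1",i); np.save("w1.npy",P)
s=observe(); print(s["tool_pos"],s["tool_rot"],s["qpos"])
for u,v in((100,100),(280,210),(460,320)): print(P[v,u])
E
```

```text
[ 0.59963194 -0.09819112  0.25054466] [ 3.14138045e+00  1.11547009e-04 -3.13978020e+00] [-2.88506438e-01  4.81534001e-01  1.23982565e+00  2.37952561e-04
  1.42018687e+00 -1.86115092e+00]
[ 0.51674244 -0.30281979 -0.00095779]
[ 0.62301601 -0.09547555  0.08155915]
[ 0.57129451 -0.05130714  0.33323524]
```

View pics/w1.png

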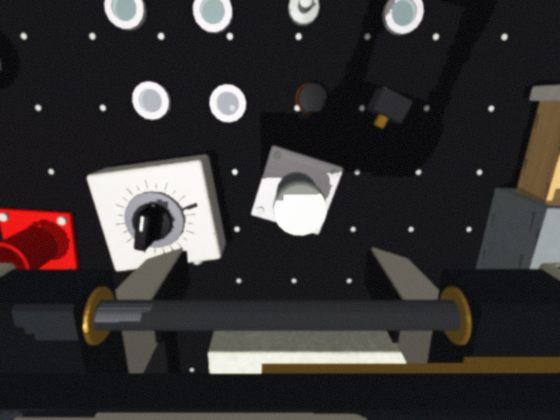

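The wrist view shows everything: the cap at (300,205), the dial at (152,220), the marker at (190,207), and the five rings at (125,10), (212,12), (403,14), (150,100) and (228,102). I'll measure them now.

```bash
cat >> h.py <<'E'
def blob(P,img,x,y,r,zlo,zhi,bright=None):
    m=(np.hypot(P[...,0]-x,P[...,1]-y)<r)&(P[...,2]>zlo)&(P[...,2]<zhi)
    if bright: m&=img.min(-1)>bright
    n,l,st,_=cv2.connectedComponentsWithStats(m.astype(np.uint8))
    if n<2: return None
    k=1+np.argmax(st[1:,4]); q=P[l==k]
    (cx,cy),rad=cv2.minEnclosingCircle(q[:,:2].astype(np.float32)); return np.round([cx,cy,rad*2,np.median(q[:,2]),len(q)],4)
E
python3 - <<'E'
from h import *
img=cv2.imread("pics/w1.png")[...,::-1]; P=np.load("w1.npy")
print('cap',blob(P,img,.622,-.075,.05,.077,.09))
for c in((.519,-.152),(.516,-.24),(.427,-.166),(.425,-.258),(.429,.036)): print(c,blob(P,img,*c,.04,.004,.02), blob(P,img,*c,.04,.004,.02,110))
print('dialbar',blob(P,img,.64,-.235,.04,.08,.1))
g=P[...,2]; m=(g>.08)&(g<.1)&(np.hypot(P[...,0]-.64,P[...,1]+.235)<.04); print(cv2.minAreaRect(P[m][:,:2].astype(np.float32)))
m=(g>.04)&(g<.05)&(np.hypot(P[...,0]-.64,P[...,1]+.235)<.11); print('lamp',cv2.minAreaRect(P[m][:,:2].astype(np.float32)))
save("w1d",cv2.resize(img[170:270,90:230],None,fx=5,fy=5,interpolation=cv2.INTER_CUBIC))
E
```

```text
cap [ 6.229e-01 -7.550e-02  5.390e-02  8.150e-02  2.081e+03]
(0.519, -0.152) [ 5.195e-01 -1.547e-01  4.010e-02  8.800e-03  1.024e+03] [ 5.195e-01 -1.547e-01  4.010e-02  8.800e-03  1.024e+03]
(0.516, -0.24) [ 5.168e-01 -2.418e-01  4.060e-02  8.700e-03  1.066e+03] [ 5.168e-01 -2.418e-01  4.060e-02  8.700e-03  1.065e+03]
(0.427, -0.166) [ 4.271e-01 -1.668e-01  3.990e-02  8.500e-03  1.032e+03] [ 4.271e-01 -1.668e-01  3.990e-02  8.500e-03  1.032e+03]
(0.425, -0.258) [ 4.252e-01 -2.594e-01  4.130e-02  8.700e-03  9.920e+02] [ 4.252e-01 -2.595e-01  4.110e-02  8.700e-03  9.680e+02]
(0.429, 0.036) [4.286e-01 3.330e-02 4.050e-02 8.600e-03 1.101e+03] [4.290e-01 3.380e-02 4.020e-02 8.600e-03 1.074e+03]
dialbar [ 6.452e-01 -2.366e-01  4.280e-02  8.820e-02  6.010e+02]
((0.6447443962097168, -0.2373027205467224), (0.014463475905358791, 0.04204403981566429), 77.22787475585938)
lamp ((0.6447263360023499, -0.23730315268039703), (0.11924336850643158, 0.1299855262041092), 7.777258396148682)
```

View pics/w1d.png

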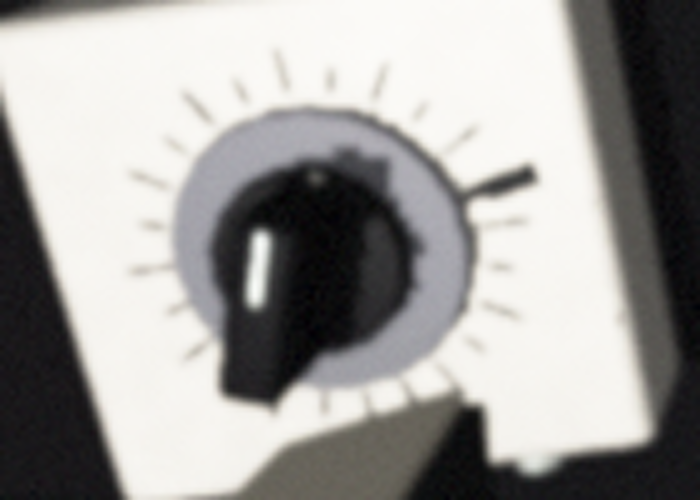

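```bash
python3 - <<'E'
from h import *
img=cv2.imread("pics/w1.png")[...,::-1]; P=np.load("w1.npy"); g=P[...,2]
c=np.array([.6447,-.2373]); D=P[...,:2]-c; r=np.hypot(D[...,0],D[...,1])
m=(g>.083)&(r<.03)&(img.min(-1)>130); print('white',m.sum(),D[m].mean(0), D[m].min(0),D[m].max(0))
wa=D[m].mean(0)
m=(g>.04)&(g<.05)&(r>.03)&(r<.055)&(img.max(-1)<70)&(D[...,1]>.02)
d=D[m].mean(0); print('mark',m.sum(),d,np.hypot(*d),np.arctan2(d[1],d[0]))
m=(g>.08)&(r<.04); (ce,sz,a)=cv2.minAreaRect(P[m][:,:2].astype(np.float32)); print(a)
E
```

```text
white 73 [-4.33081343e-03  3.69207054e-05] [-0.01801211 -0.01039709] [0.02042156 0.00505695]
mark 5 [-0.01485773  0.0424486 ] 0.044973723743901094 1.9074863593409161
77.22787475585938
```

Call:
step_arm(
  plan=[
    [-1,-0.0233,0.0227,0.05,0],
    [-1,-0.0233,0.0227,0.1,0],
    [-1,-0.0233,0.0227,0.15,0],
    [-1,-0.0233,0.0227,0.1795,0],
    [-1,-0.0233,0.0227,0.1795,0],
    [0.6,-0.0233,0.0227,0.1795,0],
    [1,-0.0233,0.0227,0.1795,0],
    [1,-0.0233,0.0227,0.1795,0],
    [1,-0.0233,0.0227,0.1795,0],
  ],
  grip_force=12,
)

```text
time: 3.02
tool_pos: [0.6236, -0.0768, 0.0714]
tool_rot: [-3.141, 0.001, -3.141]
contact_force: [0.7, 0.2, 0.5]
opening: 0.0568
grip_force: 0.0
```

```bash
python3 - <<'E'
from h import *
P=np.load("top0.npy"); g=P[...,2]
def rect(m): return cv2.minAreaRect(P[m][:,:2].astype(np.float32))
X,Y=P[...,0],P[...,1]
m=(g>.08)&(g<.092)&(Y>.15)&(Y<.45)&(X>.55); print('cabtop',rect(m), np.percentile(X[m],[1,99]),np.percentile(Y[m],[1,99]))
m=(g>.018)&(g<.032)&(Y>.2)&(Y<.4)&(X>.5)&(X<.64); print('floor',np.percentile(X[m],[1,99]),np.percentile(Y[m],[1,99]))
m=(g>.04)&(g<.055)&(Y>.2)&(Y<.4)&(X>.44)&(X<.5); print('handle',np.percentile(X[m],[1,99]),np.percentile(Y[m],[1,99]),rect(m))
E
```

```text
cabtop ((0.7144734859466553, 0.2822383940219879), (0.2223890870809555, 0.18651381134986877), 88.0177230834961) [0.62297723 0.80536918] [0.17348089 0.38959649]
floor [0.52680136 0.6283694 ] [0.21011102 0.37692741]
handle [0.46328942 0.49784841] [0.23357599 0.34834312] ((0.48166531324386597, 0.29108351469039917), (0.11968930810689926, 0.03475460782647133), 88.87596130371094)
```

Call:
step_arm(
  plan=[
    [1,0,0,0,0],
    [1,0,0,0,0],
    [1,0,0,0,0],
    [1,0,0,-0.04,0],
    [1,0,0,-0.08,0],
    [1,0,0,-0.12,0],
  ],
)

```text
time: 3.78
tool_pos: [0.623, -0.0767, 0.1914]
tool_rot: [3.141, -0.001, -3.141]
contact_force: [-0.2, -0.3, -1.8]
opening: 0.0534
grip_force: 12.0
```

```bash
python3 -c "
from h import *
i,P=cloud('wrist'); save('w2',i); np.save('w2.npy',P); print(observe()['tool_pos'])
X,Y,g=P[...,0],P[...,1],P[...,2]
for lo,hi in((.066,.07),(.059,.064),(.004,.03)):
  m=(g>lo)&(g<hi)&(np.hypot(X-.6229,Y+.0755)<.045); print(m.sum(), (X[m].min()+X[m].max())/2,(Y[m].min()+Y[m].max())/2)
to(.575,.29,.19)"
```

```text
[ 0.62542041 -0.07731924  0.1977342 ]
567 0.6195165422873437 -0.07534538386106701
300 0.6211745080685063 -0.07571716492230138
3843 0.6173734297362208 -0.07552164410113577
shift [0.0504 0.3673 0.0066] twist 0
```

View pics/w2.png

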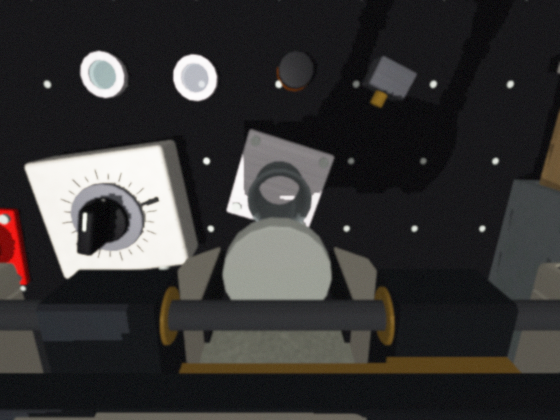

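The cap is held at (275,265) and the tube is open at (280,200). Next: the drawer.

Call:
step_arm(
  plan=[
    [1,0.048,0.06,0,0],
    [1,0.048,0.12,0,0],
    [1,0.048,0.18,0,0],
    [1,0.048,0.24,0,0],
    [1,0.048,0.3,0,0],
    [1,0.048,0.367,0,0],
    [1,0.048,0.367,0,0],
    [1,0.048,0.367,0,0],
    [1,0.048,0.367,0.05,0],
    [1,0.048,0.367,0.1,0],
    [1,0.048,0.367,0.13,0],
    [1,0.048,0.367,0.15,0],
    [1,0.048,0.367,0.158,0],
    [1,0.048,0.367,0.158,0],
  ],
)

```text
time: 5.58
tool_pos: [0.5756, 0.289, 0.0328]
tool_rot: [-3.141, -0.0, 3.14]
contact_force: [-0.6, -0.1, -0.2]
opening: 0.0534
grip_force: 12.0
```

Call:
step_arm(
  plan=[
    [-0.7,0,0,0,0],
    [-0.7,0,0,0,0],
    [-0.7,0,0,0,0],
    [-0.7,0,0,-0.04,0],
    [-0.7,0,0,-0.09,0],
    [-0.7,0.05,0,-0.13,0],
    [0.9,0.1,0,-0.13,0],
    [0.9,0.13,0,-0.13,0],
    [0.9,0.155,0,-0.13,0],
    [0.9,0.155,0,-0.13,0],
  ],
)

```text
time: 6.82
tool_pos: [0.419, 0.2904, 0.1634]
tool_rot: [3.141, 0.0, -3.14]
contact_force: [0.7, -0.2, 0.6]
opening: 0.0428
grip_force: 0.0
```

```bash
python3 -c "
from h import *
i,P=cloud('top'); print(blob(P,i,.58,.29,.06,.034,.06,130)); 
X,Y,g=P[...,0],P[...,1],P[...,2]
s=observe(); print(s['tool_pos'],s['opening'])
i,P=cloud('wrist'); X,Y,g=P[...,0],P[...,1],P[...,2]
print('capw',blob(P,i,.58,.29,.05,.034,.05)); m=(g>.04)&(g<.055)&(Y>.2)&(Y<.4)&(X>.44)&(X<.5);print(m.sum())"
```

```text
[5.751e-01 2.910e-01 5.530e-02 4.120e-02 3.630e+02]
[0.42036247 0.29045521 0.16337187] 0.0386581338041759
capw [5.750e-01 2.886e-01 5.410e-02 4.050e-02 1.568e+03]
1038
```

Call:
step_arm(
  plan=[
    [1,0,0,0.05,0],
    [1,0,0,0.1,0],
    [1,0,0,0.125,0],
    [1,0,0,0.125,0],
    [1,-0.02,0,0.125,0],
    [1,-0.035,0,0.125,0],
    [1,-0.05,0,0.125,0],
    [1,-0.065,0,0.125,0],
    [1,-0.08,0,0.125,0],
    [1,-0.095,0,0.125,0],
    [1,-0.11,0,0.125,0],
    [1,-0.125,0,0.125,0],
    [1,-0.132,0,0.125,0],
    [1,-0.137,0,0.125,0],
    [1,-0.137,0,0.125,0],
  ],
)

```text
time: 8.8
tool_pos: [0.5573, 0.2902, 0.0378]
tool_rot: [3.141, 0.0, -3.141]
contact_force: [-0.5, 0.2, 0.3]
opening: 0.0009
grip_force: 0.2
```

Call:
step_arm(
  plan=[
    [1,-0.004,0,0,0],
    [1,-0.007,0,0,0],
    [1,-0.01,0,0,0],
    [1,-0.01,0,0,0],
  ],
)

```text
time: 9.3
tool_pos: [0.558, 0.2902, 0.0375]
tool_rot: [-3.138, -0.019, -3.141]
contact_force: [-30.0, -1.7, 19.7]
opening: 0.0005
grip_force: 15.7
```

```bash
python3 -c "
from h import *
i,P=cloud('top'); X,Y,g=P[...,0],P[...,1],P[...,2]
for n,a,b in(('cab',.082,.092),('panel',.065,.08),('handle',.042,.055)):
  m=(g>a)&(g<b)&(Y>.2)&(Y<.38)&(X>.5)&(X<.8)
  if n!='cab': m&=X<.66
  if m.sum(): print(n,m.sum(),np.percentile(X[m],[1,50,99]))
print(observe()['contact_force'])"
```

```text
cab 4413 [0.62348749 0.71761045 0.79855703]
panel 288 [0.60447754 0.615306   0.65129513]
handle 12 [0.60409619 0.60457943 0.60757177]
[-30.11853501  -0.97686611  20.48584146]
```

Call:
step_arm(
  plan=[
    [1,0.03,0,0,0],
    [1,0.06,0,0,0],
    [-0.3,0.09,-0.02,-0.06,0],
    [-0.3,0.12,-0.06,-0.12,0],
    [-0.3,0.138,-0.11,-0.15,0],
    [-0.3,0.138,-0.16,-0.15,0],
    [-0.3,0.138,-0.21,-0.15,0],
    [-0.3,0.138,-0.257,-0.15,0],
    [-0.3,0.138,-0.257,-0.15,0],
    [-0.3,0.138,-0.257,-0.15,0],
  ],
)

```text
time: 10.6
tool_pos: [0.4294, 0.0334, 0.1879]
tool_rot: [3.141, 0.001, 3.141]
contact_force: [-0.6, 0.1, 0.1]
opening: 0.0596
grip_force: 0.0
```

```bash
cat > rings.py <<'E'
from h import *
for n in("top","wrist"):
    i,P=cloud(n); save("last_"+n,i)
    for c in((.519,-.154),(.517,-.2415),(.427,-.1665),(.425,-.259),(.4288,.0335)): print(n,c,blob(P,i,*c,.045,.004,.02,100))
s=observe(); print(s["tool_pos"],s["opening"],s["qpos"][5])
E
python3 rings.py
```

```text
top (0.519, -0.154) [ 5.198e-01 -1.521e-01  4.170e-02  9.200e-03  1.870e+02]
top (0.517, -0.2415) [ 5.157e-01 -2.380e-01  4.060e-02  9.100e-03  1.810e+02]
top (0.427, -0.1665) [ 4.263e-01 -1.652e-01  4.240e-02  9.000e-03  1.910e+02]
top (0.425, -0.259) [ 4.235e-01 -2.571e-01  4.300e-02  9.000e-03  1.860e+02]
top (0.4288, 0.0335) None
wrist (0.519, -0.154) [ 5.180e-01 -1.548e-01  4.100e-02  8.500e-03  7.040e+02]
wrist (0.517, -0.2415) [ 5.166e-01 -2.404e-01  4.080e-02  8.700e-03  1.007e+03]
wrist (0.427, -0.1665) [ 4.270e-01 -1.666e-01  4.120e-02  8.700e-03  1.257e+03]
wrist (0.425, -0.259) [ 4.247e-01 -2.501e-01  3.630e-02  8.900e-03  3.820e+02]
wrist (0.4288, 0.0335) [4.279e-01 3.380e-02 4.020e-02 8.700e-03 1.174e+03]
[0.4293192  0.03413253 0.18776347] 0.0597715646311735 -1.6718602589056915
```

Call:
step_arm(
  plan=[
    [-0.3,0.001,0,0.05,0],
    [-0.3,0.001,0,0.1,0],
    [-0.3,0.001,0,0.15,0],
    [-0.3,0.001,0,0.183,0],
    [-0.3,0.001,0,0.183,0],
    [1,0.001,0,0.183,0],
    [1,0.001,0,0.183,0],
    [1,0.001,0,0.183,0],
    [1,0.001,0,0.183,0],
    [1,0.001,0,0.183,0],
    [1,0.001,0,0.14,0],
    [1,0.001,0,0.09,0],
    [1,0.001,0,0.06,0],
  ],
  grip_force=12,
)

```text
time: 12.32
tool_pos: [0.4289, 0.033, 0.1301]
tool_rot: [-3.141, 0.003, -3.141]
contact_force: [0.4, 0.5, 0.6]
opening: 0.039
grip_force: 12.0
```

Call:
step_arm(
  plan=[
    [1,-0.05,-0.028,0,0],
    [1,-0.1,-0.056,0,0],
    [1,-0.15,-0.084,0,0],
    [1,-0.1936,-0.109,0,0],
    [1,-0.1936,-0.109,0,0],
    [1,-0.1936,-0.109,0.03,0],
    [1,-0.1936,-0.109,0.05,0],
    [1,-0.1936,-0.109,0.057,0],
    [1,-0.1936,-0.109,0.057,0],
  ],
)

```text
time: 13.45
tool_pos: [0.6216, -0.0755, 0.071]
tool_rot: [3.141, -0.0, -3.141]
contact_force: [0.5, -0.5, -0.2]
opening: 0.0389
grip_force: 12.0
```

```bash
python3 -c "
from h import *
i,P=cloud('wrist'); save('w3',i);s=observe();print(s['tool_pos'],s['contact_force'])"
```

```text
[ 0.62196925 -0.07563103  0.0714845 ] [-0.09926215 -0.17368078 -0.0243261 ]
```

View pics/w3.png

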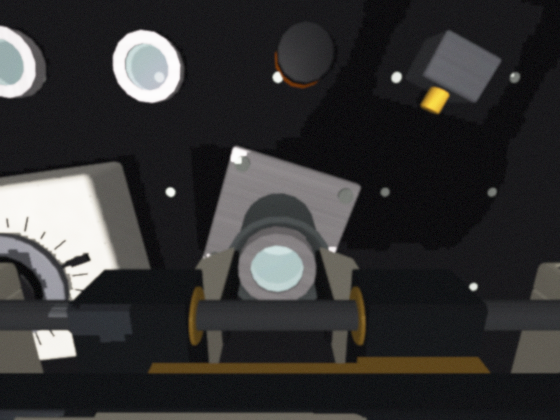

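The ring at (277,266) sits centred in the tube mouth, so I release it.

Call:
step_arm(
  plan=[
    [0,0,0,0,0],
    [-0.3,0,0,0,0],
    [-0.3,0,0,0,0],
    [-0.3,0,0,-0.05,0],
    [-0.3,0.02,-0.02,-0.1,0],
    [-0.3,0.06,-0.05,-0.12,0],
    [-0.3,0.103,-0.079,-0.12,0],
    [-0.3,0.103,-0.079,-0.12,0],
  ],
)

```text
time: 14.5
tool_pos: [0.5167, -0.1564, 0.1915]
tool_rot: [-3.141, -0.0, 3.138]
contact_force: [0.0, 1.3, -0.2]
opening: 0.0597
grip_force: 0.0
```

```bash
cat >> rings.py <<'E'
for n in("top","wrist"):
    i,P=cloud(n); X,Y,g=P[...,0],P[...,1],P[...,2]
    m=(np.hypot(X-.6225,Y+.0755)<.015)&(g>0); print(n,'bore z',m.sum(),np.percentile(g[m],[5,25,50,75,95]).round(4) if m.any() else '')
    m=(np.hypot(X-.6225,Y+.0755)<.032)&(g>.062)&(g<.075); 
    if m.any(): print('rim',((X[m].min()+X[m].max())/2).round(4),((Y[m].min()+Y[m].max())/2).round(4))
E
python3 rings.py
```

```text
top (0.519, -0.154) None
top (0.517, -0.2415) None
top (0.427, -0.1665) [ 4.259e-01 -1.644e-01  4.080e-02  9.500e-03  1.890e+02]
top (0.425, -0.259) [ 4.213e-01 -2.578e-01  4.110e-02  9.000e-03  1.550e+02]
top (0.4288, 0.0335) [ 4.484e-01 -2.000e-04  2.000e-04  7.900e-03  1.000e+00]
wrist (0.519, -0.154) [ 5.197e-01 -1.548e-01  4.020e-02  8.700e-03  1.142e+03]
wrist (0.517, -0.2415) [ 5.168e-01 -2.414e-01  4.030e-02  8.700e-03  1.176e+03]
wrist (0.427, -0.1665) [ 4.269e-01 -1.669e-01  4.010e-02  8.700e-03  1.433e+03]
wrist (0.425, -0.259) [ 4.240e-01 -2.587e-01  4.020e-02  8.700e-03  1.496e+03]
wrist (0.4288, 0.0335) None
[ 0.51907547 -0.15512031  0.19117921] 0.05956551101993142 -2.0021099997340133
top bore z 104 [0.0124 0.0142 0.0164 0.0178 0.0215]
rim 0.6226 -0.0713
wrist bore z 0 
rim 0.6146 -0.0997
```

View pics/last_wrist.png

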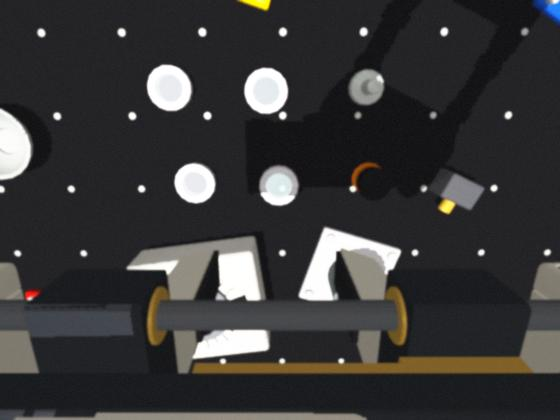

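Ring 1 is in: the bore depth reads 16 mm where a flat ring's top is at 18 mm. The other four are at (194,183), (278,185), (169,88) and (266,91). Next I fetch ring 2 of 5.

Call:
step_arm(
  plan=[
    [-0.3,-0.001,0,0.06,0],
    [-0.3,-0.001,0,0.12,0],
    [-0.3,-0.001,0,0.17,0],
    [-0.3,-0.001,0,0.186,0],
    [-0.3,-0.001,0,0.186,0],
    [1,-0.001,0,0.186,0],
    [1,-0.001,0,0.186,0],
    [1,-0.001,0,0.186,0],
    [1,-0.001,0,0.186,0],
    [1,-0.001,0,0.186,0],
    [1,-0.001,0,0.14,0],
    [1,-0.001,0,0.09,0],
    [1,-0.001,0,0.063,0],
    [1,-0.05,0.04,0.063,0],
    [1,-0.103,0.079,0.063,0],
    [1,-0.103,0.079,0.063,0],
    [1,-0.103,0.079,0.1,0],
    [1,-0.103,0.079,0.12,0],
    [1,-0.103,0.079,0.12,0],
  ],
)

```text
time: 17.08
tool_pos: [0.6208, -0.076, 0.0698]
tool_rot: [3.141, -0.003, 3.141]
contact_force: [-0.0, 0.9, 0.3]
opening: 0.0394
grip_force: 12.0
```

Call:
step_arm(
  plan=[
    [0,0,0,0,0],
    [-0.3,0,0,0,0],
    [-0.3,0,0,0,0],
    [-0.3,0,0,-0.05,0],
    [-0.3,0.02,-0.03,-0.1,0],
    [-0.3,0.06,-0.08,-0.12,0],
    [-0.3,0.105,-0.13,-0.12,0],
    [-0.3,0.105,-0.166,-0.12,0],
    [-0.3,0.105,-0.166,-0.12,0],
    [-0.3,0.105,-0.166,-0.12,0],
  ],
)

```text
time: 18.32
tool_pos: [0.517, -0.2414, 0.1908]
tool_rot: [3.141, 0.0, 3.141]
contact_force: [-0.7, 0.2, -0.3]
opening: 0.0596
grip_force: 0.0
```

```bash
python3 rings.py
```

```text
top (0.519, -0.154) None
top (0.517, -0.2415) [ 5.215e-01 -2.422e-01  1.390e-02  6.500e-03  1.300e+01]
top (0.427, -0.1665) [ 0.4321 -0.1797  0.0058  0.0097  5.    ]
top (0.425, -0.259) [ 4.242e-01 -2.568e-01  4.220e-02  9.100e-03  1.830e+02]
top (0.4288, 0.0335) [4.51e-01 2.60e-03 2.00e-04 4.70e-03 1.00e+00]
wrist (0.519, -0.154) None
wrist (0.517, -0.2415) [ 5.167e-01 -2.416e-01  4.030e-02  8.800e-03  1.143e+03]
wrist (0.427, -0.1665) [ 4.269e-01 -1.670e-01  4.020e-02  8.700e-03  1.458e+03]
wrist (0.425, -0.259) [ 4.238e-01 -2.588e-01  4.000e-02  8.800e-03  1.450e+03]
wrist (0.4288, 0.0335) None
[ 0.51729262 -0.24065716  0.1906693 ] 0.059838088745458665 -2.1424260153209085
top bore z 107 [0.022  0.0244 0.0263 0.0287 0.0311]
rim 0.6225 -0.0713
wrist bore z 0
```

Call:
step_arm(
  plan=[
    [-0.3,0,0,0.06,0],
    [-0.3,0,0,0.12,0],
    [-0.3,0,0,0.17,0],
    [-0.3,0,0,0.186,0],
    [-0.3,0,0,0.186,0],
    [1,0,0,0.186,0],
    [1,0,0,0.186,0],
    [1,0,0,0.186,0],
    [1,0,0,0.186,0],
    [1,0,0,0.186,0],
    [1,0,0,0.14,0],
    [1,0,0,0.09,0],
    [1,-0.01,0.02,0.05,0],
    [1,-0.04,0.07,0.05,0],
    [1,-0.07,0.12,0.05,0],
    [1,-0.105,0.166,0.05,0],
    [1,-0.105,0.166,0.05,0],
    [1,-0.105,0.166,0.09,0],
    [1,-0.105,0.166,0.12,0],
    [1,-0.105,0.166,0.12,0],
  ],
)

```text
time: 21.02
tool_pos: [0.6208, -0.0763, 0.0694]
tool_rot: [3.141, -0.002, 3.141]
contact_force: [0.5, -0.4, 0.4]
opening: 0.0392
grip_force: 12.0
```

Call:
step_arm(
  plan=[
    [0,0,0,0,0],
    [-0.3,0,0,0,0],
    [-0.3,0,0,0,0],
    [-0.3,0,0,-0.05,0],
    [-0.3,0.02,-0.01,-0.1,0],
    [-0.3,0.07,-0.03,-0.12,0],
    [-0.3,0.12,-0.055,-0.12,0],
    [-0.3,0.17,-0.08,-0.12,0],
    [-0.3,0.195,-0.0914,-0.12,0],
    [-0.3,0.195,-0.0914,-0.12,0],
    [-0.3,0.195,-0.0914,-0.12,0],
  ],
)

```text
time: 22.4
tool_pos: [0.4278, -0.1672, 0.1911]
tool_rot: [-3.141, 0.001, -3.142]
contact_force: [0.2, -0.3, -0.1]
opening: 0.0595
grip_force: 0.0
```

```bash
python3 rings.py
```

```text
top (0.519, -0.154) [ 5.223e-01 -1.475e-01  2.000e-04  6.000e-03  1.000e+00]
top (0.517, -0.2415) [ 5.257e-01 -2.244e-01  2.000e-04  7.500e-03  1.000e+00]
top (0.427, -0.1665) None
top (0.425, -0.259) None
top (0.4288, 0.0335) [ 4.459e-01 -1.000e-04  2.000e-04  6.900e-03  1.000e+00]
wrist (0.519, -0.154) None
wrist (0.517, -0.2415) None
wrist (0.427, -0.1665) [ 4.267e-01 -1.668e-01  4.030e-02  8.700e-03  1.153e+03]
wrist (0.425, -0.259) [ 4.239e-01 -2.586e-01  4.030e-02  8.800e-03  1.182e+03]
wrist (0.4288, 0.0335) None
[ 0.42790893 -0.1669206   0.19073528] 0.0600539775179891 -2.1113268939031826
top bore z 110 [0.0315 0.0344 0.0363 0.0381 0.0405]
rim 0.6227 -0.0713
wrist bore z 6 [0.0353 0.0356 0.0357 0.036  0.0363]
rim 0.5997 -0.0872
```

Call:
step_arm(
  plan=[
    [-0.3,0.001,0,0.06,0],
    [-0.3,0.001,0,0.12,0],
    [-0.3,0.001,0,0.17,0],
    [-0.3,0.001,0,0.186,0],
    [-0.3,0.001,0,0.186,0],
    [1,0.001,0,0.186,0],
    [1,0.001,0,0.186,0],
    [1,0.001,0,0.186,0],
    [1,0.001,0,0.186,0],
    [1,0.001,0,0.186,0],
    [1,0.001,0,0.14,0],
    [1,0.001,0,0.09,0],
    [1,-0.03,0.01,0.05,0],
    [1,-0.08,0.035,0.05,0],
    [1,-0.13,0.06,0.05,0],
    [1,-0.18,0.085,0.05,0],
    [1,-0.195,0.0914,0.05,0],
    [1,-0.195,0.0914,0.09,0],
    [1,-0.195,0.0914,0.12,0],
    [1,-0.195,0.0914,0.12,0],
  ],
)

```text
time: 25.1
tool_pos: [0.6212, -0.0752, 0.069]
tool_rot: [3.14, -0.003, -3.141]
contact_force: [-1.0, -0.4, 0.6]
opening: 0.0393
grip_force: 12.0
```

Call:
step_arm(
  plan=[
    [0,0,0,0,0],
    [-0.3,0,0,0,0],
    [-0.3,0,0,0,0],
    [-0.3,0,0,-0.05,0],
    [-0.3,0.02,-0.02,-0.1,0],
    [-0.3,0.06,-0.055,-0.12,0],
    [-0.3,0.1,-0.09,-0.12,0],
    [-0.3,0.14,-0.13,-0.12,0],
    [-0.3,0.18,-0.17,-0.12,0],
    [-0.3,0.198,-0.183,-0.12,0],
    [-0.3,0.198,-0.183,-0.12,0],
    [-0.3,0.198,-0.183,-0.12,0],
  ],
)

```text
time: 26.6
tool_pos: [0.4245, -0.2586, 0.191]
tool_rot: [-3.141, 0.001, -3.141]
contact_force: [0.4, 0.1, 0.5]
opening: 0.0595
grip_force: 0.0
```

```bash
python3 rings.py
```

```text
top (0.519, -0.154) None
top (0.517, -0.2415) [ 5.233e-01 -2.220e-01  2.000e-04  5.500e-03  1.000e+00]
top (0.427, -0.1665) [ 4.505e-01 -1.510e-01  2.000e-04  5.600e-03  1.000e+00]
top (0.425, -0.259) None
top (0.4288, 0.0335) [4.485e-01 5.200e-03 2.000e-04 4.200e-03 1.000e+00]
wrist (0.519, -0.154) None
wrist (0.517, -0.2415) None
wrist (0.427, -0.1665) None
wrist (0.425, -0.259) [ 4.238e-01 -2.587e-01  4.010e-02  8.600e-03  1.146e+03]
wrist (0.4288, 0.0335) None
[ 0.42471398 -0.25819539  0.19077802] 0.05953633879789957 -2.273151772718222
top bore z 111 [0.0429 0.0448 0.0464 0.0479 0.0506]
rim 0.6223 -0.0713
wrist bore z 0
```

Call:
step_arm(
  plan=[
    [-0.3,0,0,0.06,0],
    [-0.3,0,0,0.12,0],
    [-0.3,0,0,0.17,0],
    [-0.3,0,0,0.186,0],
    [-0.3,0,0,0.186,0],
    [1,0,0,0.186,0],
    [1,0,0,0.186,0],
    [1,0,0,0.186,0],
    [1,0,0,0.186,0],
    [1,0,0,0.14,0],
    [1,0,0,0.09,0],
    [1,-0.02,0.02,0.05,0],
    [1,-0.06,0.055,0.05,0],
    [1,-0.1,0.09,0.05,0],
    [1,-0.14,0.13,0.05,0],
    [1,-0.18,0.17,0.05,0],
    [1,-0.198,0.183,0.05,0],
    [1,-0.198,0.183,0.09,0],
    [1,-0.198,0.183,0.12,0],
    [1,-0.198,0.183,0.12,0],
  ],
)

```text
time: 29.3
tool_pos: [0.6212, -0.0753, 0.0691]
tool_rot: [3.141, -0.003, -3.141]
contact_force: [-0.3, -0.6, -0.8]
opening: 0.0391
grip_force: 12.0
```

Call:
step_arm(
  plan=[
    [0,0,0,0,0],
    [-0.3,0,0,0,0],
    [-0.3,0,0,0,0],
    [-0.3,0,0,-0.05,0],
    [-0.3,0,-0.04,-0.1,0],
    [-0.3,0,-0.09,-0.12,0],
    [-0.3,0,-0.14,-0.14,0],
    [-0.3,0,-0.161,-0.15,0],
    [-0.3,0,-0.161,-0.15,0],
    [-0.3,0,-0.161,-0.15,0],
  ],
)

```text
time: 30.55
tool_pos: [0.6217, -0.2356, 0.2201]
tool_rot: [3.141, -0.001, -3.141]
contact_force: [-0.5, -0.4, 0.4]
opening: 0.0597
grip_force: 0.0
```

```bash
python3 rings.py|tail -3; cat > dial.py <<'E'
from h import *
i,P=cloud("wrist"); save("dial_now",i); g=P[...,2]; X,Y=P[...,0],P[...,1]
m=(g>.042)&(g<.049)&(np.hypot(X-.645,Y+.237)<.11); print('lamp',cv2.minAreaRect(P[m][:,:2].astype(np.float32)))
m=(g>.084)&(np.hypot(X-.645,Y+.237)<.035); R=cv2.minAreaRect(P[m][:,:2].astype(np.float32)); print('bar',R,m.sum())
q=P[m][:,:2]; c=np.array([.6447,-.2373]); ev=np.linalg.svd(q-q.mean(0))[2][0]; print('pca',q.mean(0),np.degrees(np.arctan2(ev[1],ev[0])))
w=m&(i.min(-1)>150); print('white',w.sum(),P[w].mean(0))
r=np.hypot(X-c[0],Y-c[1]); d=(g>.04)&(g<.05)&(r>.03)&(r<.055)&(i.max(-1)<75)
n,l,st,_=cv2.connectedComponentsWithStats(d.astype(np.uint8)); 
for k in range(1,n):
    if st[k,4]>15:
        a=P[l==k][:,:2].mean(0)-c; print('mark',st[k,4],np.hypot(*a),np.degrees(np.arctan2(a[1],a[0])),st[k,:4])
E
python3 dial.py
```

```text
rim 0.6227 -0.0713
wrist bore z 703 [0.0544 0.0551 0.0558 0.0565 0.0581]
rim 0.6234 -0.0753
lamp ((0.6449592113494873, -0.2375176101922989), (0.1193123608827591, 0.12886738777160645), 7.843604564666748)
bar ((0.6332356333732605, -0.2398676574230194), (0.04882051795721054, 0.053432758897542953), 46.73616027832031) 988
pca [ 0.63905893 -0.2432859 ] -103.18032925600546
white 27 [ 0.64635188 -0.23834231  0.08851923]
mark 29 0.04577266713066585 110.22117901106591 [313 191  10   5]
```

View pics/dial_now.png

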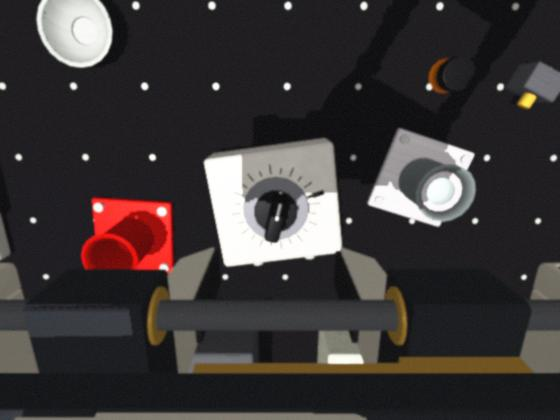

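All five rings are stacked; the bore depth reads 56 mm, and the tube at (440,190) shows a flat top ring. The bar's white line is at (278,212) and the marker at (317,194).

```bash
sed -i 's/m=(g>.084)&/m=(g>.083)\&(g<.095)\&/' dial.py; python3 dial.py; python3 -c "
from h import *
to(.645,-.2375,.063,np.radians(167.2))"
```

```text
lamp ((0.6451314091682434, -0.23749461770057678), (0.11913391947746277, 0.12911319732666016), 7.720949172973633)
bar ((0.644808292388916, -0.2374599277973175), (0.013875524513423443, 0.04142800718545914), 77.13794708251953) 651
pca [ 0.64373516 -0.23740935] -12.54413974328132
white 25 [ 0.64486131 -0.23739057  0.08860102]
mark 30 0.045438611101763754 110.24684315523022 [313 191  10   5]
shift [-0.023  -0.0017  0.1575] twist 0.225
```

Call:
step_arm(
  plan=[
    [-0.3,-0.023,-0.0017,0,0.12],
    [-0.3,-0.023,-0.0017,0.03,0.224],
    [-0.3,-0.023,-0.0017,0.08,0.224],
    [-0.3,-0.023,-0.0017,0.13,0.224],
    [-0.3,-0.023,-0.0017,0.157,0.224],
    [-0.3,-0.023,-0.0017,0.157,0.224],
    [1,-0.023,-0.0017,0.157,0.224],
    [1,-0.023,-0.0017,0.157,0.224],
    [1,-0.023,-0.0017,0.157,0.224],
    [1,-0.023,-0.0017,0.157,0.224],
    [1,-0.023,-0.0017,0.157,0.224],
    [1,-0.023,-0.0017,0.157,0.224],
    [1,-0.023,-0.0017,0.157,0.224],
  ],
  grip_force=25,
)

```text
time: 32.48
tool_pos: [0.6455, -0.2367, 0.0641]
tool_rot: [3.139, 0.0, 2.918]
contact_force: [1.1, 5.4, 2.4]
opening: 0.0139
grip_force: 25.0
```

Call:
step_arm(
  plan=[
    [1,0,0,0,0.12],
    [1,0,0,0,0.24],
    [1,0,0,0,0.36],
    [1,0,0,0,0.48],
    [1,0,0,0,0.6],
    [1,0,0,0,0.72],
    [1,0,0,0,0.84],
    [1,0,0,0,0.94],
    [1,0,0,0,0.996],
    [1,0,0,0,0.996],
    [1,0,0,0,0.996],
    [-0.3,0,0,0,0.996],
    [-0.3,0,0,0,0.996],
    [-0.3,0,0,0,0.996],
    [-0.3,0,0,-0.05,0.996],
    [-0.3,0,0,-0.1,0.996],
    [-0.3,0,0,-0.157,0.996],
    [-0.3,0,0,-0.157,0.996],
  ],
)

```text
time: 34.72
tool_pos: [0.647, -0.2398, 0.2271]
tool_rot: [3.134, 0.008, 1.922]
contact_force: [0.4, -0.3, 0.8]
opening: 0.0596
grip_force: 0.0
```

```bash
python3 -c "
from h import *
to(.622,-.2375,.22,np.pi)"
```

```text
shift [ 0.0108 -0.0227  0.0068] twist -1.22
```

Call:
step_arm(
  plan=[
    [-0.3,0.01,-0.022,0,-0.2],
    [-0.3,0.01,-0.022,0,-0.4],
    [-0.3,0.01,-0.022,0,-0.6],
    [-0.3,0.01,-0.022,0,-0.8],
    [-0.3,0.01,-0.022,0,-1.0],
    [-0.3,0.01,-0.022,0,-1.22],
    [-0.3,0.01,-0.022,0,-1.22],
    [-0.3,0.01,-0.022,0,-1.22],
    [-0.3,0.01,-0.022,0,-1.22],
  ],
)

```text
time: 35.85
tool_pos: [0.6207, -0.2367, 0.2201]
tool_rot: [3.141, -0.001, 3.14]
contact_force: [-0.2, -0.8, -0.5]
opening: 0.0595
grip_force: 0.0
```

```bash
python3 dial.py; python3 rings.py | tail -2; python3 -c "
from h import *
i,P=cloud('top'); X,Y,g=P[...,0],P[...,1],P[...,2]
for n,(x,y),lo in(('jar',(.515,-.061),.02),('clamp',(.524,.028),.02),('foot',(.426,-.07),.02),('dish',(.473,-.424),.01)): print(n,blob(P,i,x,y,.05,lo,.05))
m=(g>.062)&(g<.08)&(Y>.2)&(Y<.38)&(X>.5)&(X<.66);print('panel',np.percentile(X[m],[1,50,99]))
i,P=cloud('wrist');save('d5',cv2.resize(i[130:250,200:480],None,fx=2.5,fy=2.5))"
```

```text
lamp ((0.644897997379303, -0.23759177327156067), (0.11905477941036224, 0.12911219894886017), 7.73818826675415)
bar ((0.6452659368515015, -0.23751819133758545), (0.014223282225430012, 0.04176723584532738), 20.26951789855957) 668
pca [ 0.64416073 -0.23751726] 109.94032167407872
white 76 [ 0.64236568 -0.22780059  0.08873331]
mark 23 0.04539605550390057 110.07423324661603 [314 193  10   5]
wrist bore z 710 [0.0544 0.0551 0.0558 0.0567 0.0581]
rim 0.6236 -0.0754
jar [ 5.13e-01 -5.78e-02  3.14e-02  2.99e-02  1.23e+02]
clamp [5.22e-01 2.66e-02 4.47e-02 2.93e-02 1.70e+02]
foot [ 0.4234 -0.0667  0.0092  0.0358  8.    ]
dish [ 4.733e-01 -4.236e-01  6.890e-02  1.850e-02  4.110e+02]
panel [0.60448026 0.61493876 0.64996047]
```

View pics/d5.png

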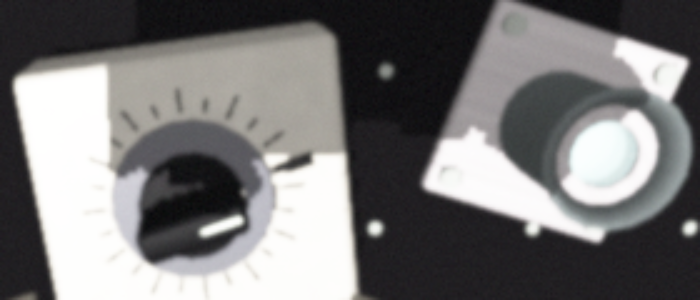

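The pointer is at 110.2° against the marker at 110.1°, and the tube shows a flat top ring. I'll check that the drawer is shut.

```bash
python3 -c "
from h import *
i,P=cloud('top'); save('dr',cv2.resize(i[80:240,70:210],None,fx=3.5,fy=3.5,interpolation=cv2.INTER_CUBIC))
P0=np.load('top0.npy')
for v in range(150,220,3): print(v,P0[v,134].round(3),P[v,134].round(3))"
```

```text
150 [0.662 0.276 0.087] [0.662 0.276 0.087]
153 [0.655 0.277 0.086] [0.656 0.278 0.083]
156 [0.649 0.278 0.08 ] [0.648 0.277 0.083]
159 [0.64  0.276 0.089] [0.64  0.276 0.087]
162 [0.634 0.278 0.083] [0.633 0.277 0.086]
165 [0.626 0.278 0.083] [0.626 0.278 0.082]
168 [0.628 0.298 0.016] [0.62  0.281 0.073]
171 [0.62  0.297 0.021] [0.613 0.281 0.072]
174 [0.612 0.297 0.019] [0.607 0.284 0.062]
177 [0.604 0.296 0.023] [ 0.607  0.304 -0.002]
180 [0.596 0.295 0.026] [0.598 0.301 0.007]
183 [0.589 0.297 0.019] [ 0.592  0.304 -0.003]
186 [0.582 0.298 0.018] [ 0.584  0.303 -0.001]
189 [0.574 0.297 0.022] [0.571 0.287 0.054]
192 [0.566 0.297 0.02 ] [0.568 0.303 0.001]
195 [0.558 0.296 0.025] [0.56  0.302 0.003]
198 [0.551 0.297 0.021] [0.552 0.303 0.001]
201 [0.543 0.297 0.021] [ 0.545  0.304 -0.003]
204 [0.536 0.298 0.019] [0.537 0.302 0.003]
207 [0.528 0.295 0.029] [0.529 0.303 0.   ]
210 [0.517 0.281 0.073] [0.521 0.302 0.005]
213 [0.511 0.283 0.066] [0.514 0.303 0.002]
216 [0.504 0.286 0.057] [0.506 0.303 0.002]
219 [ 0.498  0.304 -0.002] [0.498 0.303 0.   ]
```

View pics/dr.png

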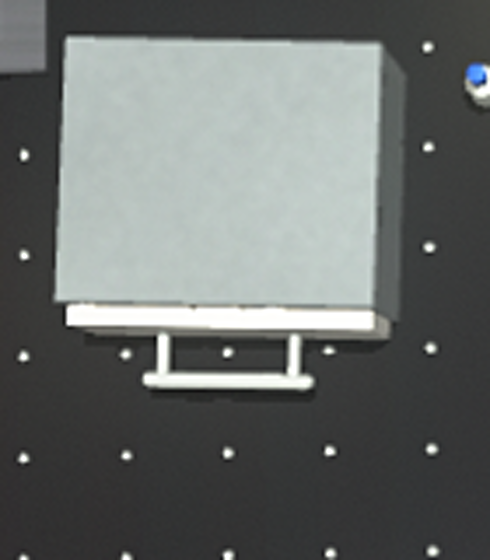

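The drawer's front panel sits flush against the cabinet front at (220,310), so it is shut. The arm is clear of everything, so I hand in.

```bash
python3 -c "
from cell import *
print(hand_in())"
```

```text
the job is handed in; nothing more can be done
None
```

I handed the job in, without any verdict coming back: all five rings are stacked flat in the tube, the dial is within about 1° of the marker, the cap is in the shut drawer, and the jar, clamp, foot and dish are where they were.

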